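# Slide the top register off the pile into the desk rack

## Robot

A 7-joint arm with a two-finger parallel gripper is mounted at the origin on the work surface. World frame = base frame: x ahead of the robot, y to its left, z up, the work surface at z = 0. Lengths are in mm, angles in rad, forces in N, time in s.
With the tool pointing down it reaches from about 350 to 775 mm from the base axis. Payload 3.1 kg.
Tool frame: the origin (TCP) lies on the centre line of the jaws, within the pads' length; the fingertips stand 8 mm ahead of it and the grasp point (between the pads) lies 11 mm behind it; z points along the fingers, y is the direction in which the jaws open and shut (so a half turn about z gives the same grasp; the last joint's range is limited). The gripper opens to 85 mm and grips with 20 to 120 N. Pads are 22 mm wide; open, the fingers measure 114 mm over their backs; the gripper's body (76 mm by 85 mm) begins 54 mm behind the grasp point. The pads swing forward as they close: fully open they stand 13 mm farther back than shut.
Start: joints at [1.189, 0.311, 0.014, 1.512, -0.004, 1.319, -0.027], TCP at [183.347, -518.557, 239.304] pointing down, gripper open.
Joint ranges: [-2.7, 2.7], [-0.3, 1.91], [-1.27, 1.3], [0.12, 2.57], [-1.44, 4.58], [0.2, 2.03], [-3.05, 3.05]. Speed limits (rad/s): [2.79, 2.79, 3.14, 3.14, 3.14, 3.14, 3.14].

## Interface

Orientations are given as a unit quaternion [x, y, z, w].
In Python, from rig import readout, camera, camera_model, job gives the robot as it stands.
- The arm moves only by the tool arm_command, never from a script. Its argument "moves" is a list of rows, each an object with "translation": the shift along the tool's x, y, z in cm, a list of three; "delta_rot": the turn, a rotation vector about the tool's x, y, z in rad, a list of three. A call has 1 to 12 rows; each row shifts and turns the commanded pose from where the row before left it, along the tool's axes as they then stand; what a row does not reach is not made up. A row lasts 1/12 s, in which the tool goes at most 41.7 mm and 7.16 degrees, less where a joint would pass 70% of its speed; a pose out of reach is approached as far as the arm can. A call with a gripper value outside its range is refused whole. "hand" is the opening, from 0 (shut) to 1 (fully open), set as the call begins (left out, the last holds). The fingers move at their own pace and stop on an object; "squeeze" is the grip in N (left out, the last holds). Time passes only in rows, so rows that do not move let the fingers close. It gives the time, the measured TCP pose, the force and the opening at its end, in the units of the state.
- readout.get_obs(): the state, without advancing time (a new reading comes with each control period).
- camera(name): name is "scene" or "top" or "wrist"; returns (picture, depth): 384x512x3 uint8, red, green, blue; 384x512 float32, mm along the optical axis (not along the pixel's ray), 0 where there is no reading.
- camera_model(name): a dict with "mtx" (3x3 intrinsics, pixels), "R" (3x3) and "t" (3): a world point X has camera coordinates R X + t. Camera axes: x right, y down, z forward; pixel columns grow to the right and rows downward; lengths in mm; the calibration is good to about 2 mm. A picture is of the moment at which its call begins: read the wrist's pose just before it. camera_model takes no time and is no camera call; for the wrist camera it gives the pose at the moment of the call.
- job.close_job(): hands the job in, once; it reports no verdict.
The state is a dict: "clock": time; "joint_pos": joint angles; "qd": joint speeds; "joint_torque": joint torques, N m; "eef_pos": TCP position; "eef_rot": TCP orientation; "wrist_force": force on the tool from outside, world axes, zero at the start; "torque": the same for the moment, N m; "opening": opening from 0.0 (shut) to 1.0 (fully open).
Only numpy, scipy, OpenCV 4.12 (cv2) and the standard library are available. Lean on these libraries where they do the work, as an engineer would, in place of code of your own. Each camera call takes 0.05 s, during which the arm holds its last target.

## Task

Slide the register, the top book of the pile on the parcel, off sideways into the desk rack beside it, without lifting it and without shifting the two books below. Feel for the rack's stop, press the register squarely home against it with a steady push of about 10 N (one kilo) for a second, never as much as 20 N, then let go. Leave the stamp, the mug and the tape roll alone.

Things in the scene. Friction and masses are not known exactly. Their poses are not given: they have to be found in the camera images.
- register: The register: the top book of the pile, a closed hardback book, grey cover, 190 (its x) x 150 (its y) x 24 mm thick, 0.5 kg, rigid, spine on its -y long side. Origin: centre of its underside; z up. It lies up to 10 mm and 0.12 rad askew on the book below; its +y side faces the rack. Sliding it takes some 2 to 6 N; its mass varies by 30% either way.
- log_mid: Middle book of the pile, the same as the register: closed hardback book, grey cover, 190 (its x) x 150 (its y) x 24 mm thick, 0.5 kg, rigid, spine on its -y long side. Origin: centre of its underside; z up. Loose, under the register.
- log_low: Lowest book of the pile, the same again: closed hardback book, grey cover, 190 (its x) x 150 (its y) x 24 mm thick, 0.5 kg, rigid, spine on its -y long side. Origin: centre of its underside; z up. Loose, on the parcel.
- parcel: Flat cardboard parcel, 320 (x) x 200 (y) x 60 mm high, heavy: it does not move. Carries the pile on its middle. Origin: centre of its underside, on the desk.
- rack: Fixed wooden rack, 260 mm wide (x), open on top and at its mouth, which faces the pile. Origin: on the desk under the middle of the mouth; +y points into the rack, the way the register must go; z up. Its shelf runs from y = 0 to 235 mm, 104 mm above the desk, 4 mm lower than the register's underside on the pile (108 mm). The pile ends 25 to 70 mm short of the mouth.
- rack_slot (a point): Point on the shelf's top, on the centre line 50 mm inside the mouth, where the straight slot begins; axes as the rack. From here on two side rails, 20 mm high, leave 204 mm between them (x = -102 to 102 mm); towards the mouth they flare out to about 232 mm.
- endstop: Fixed clamp rail at the rack's back. Carries the stop, an upright board across the slot, 170 mm wide, 36 mm high above the shelf, clamped firm. Origin and axes are the rack's and do NOT tell where the board is clamped: the face to be met lies anywhere from y = 165 to 195 mm in the rack's frame and must be seen or felt for. Rigid: the push rises 4 to 20 N per mm.
- stamp: Bystander: rubber stamp with a wooden grip, 22 x 45 mm, 56 mm tall, standing on the parcel at the +x side of the pile, 10 mm or more from the register. Origin: centre of its underside.
- mug: Bystander: white mug, 78 mm across, 90 mm tall, on the desk on the rack's +x side. Origin: centre of its underside.
- tape: Bystander: empty cardboard tape roll, 90 mm across, 45 mm tall, on the desk behind the pile, on the side away from the rack. Origin: centre of its underside.

How it is judged (in metres and radians):
On the way, in this order (a step that is already met when the one before it is completed fails the run):
1. the register has been slid off the pile: its middle is 70 mm or more inside the rack's mouth (y of register in the frame of rack above 0.07 m), for 0.1 s.
2. the register is pressed against the stop with 5 to 20 N for 0.4 s (contact force between register and endstop between 5 and 20 N), for 0.4 s.
At the end, for the whole second after the job is handed in: The register lies flat and at rest on the rack's shelf between its rails, its middle 78 to 128 mm inside the mouth (the places the stop allows), within 13 mm of the rack's centre line and square to it within 0.06 rad; the two books of the pile lie within 12 mm of where they were (y of register in the frame of rack between 0.078 and 0.128 m and x of register in the frame of rack between -0.013 and 0.013 m and z of register in the frame of rack between 0.099 and 0.108 m and angle between the y axis of register and the y axis of rack, either way round below 0.06 rad and angle between register's own z axis and vertical below 0.04 rad and linear speed of register below 0.01 m/s and distance of each of log_mid, log_low from where it was at the start of the episode below 0.012 m); the robot touches nothing.
It fails at once if the register is lifted: more than 12 mm higher than it lay on the pile (z of register in the frame of rack above 0.12 m).
It fails at once if the register is tipped by more than 0.2 rad (angle between register's own z axis and vertical above 0.2 rad).
It fails at once if the register is pushed against the stop with more than 20 N (contact force between register and endstop above 20 N).
It fails at once if a book of the pile is shifted by more than 12 mm (distance of any of log_mid, log_low from where it was at the start of the episode above 0.012 m).
It fails at once if the stamp, the mug or the tape roll is shifted by more than 15 mm (distance of any of stamp, mug, tape from where it was at the start of the episode above 0.015 m).
It also fails if it takes over 58 s, if anything falls off the work surface, if the arm or the gripper's body presses on something with over 40 N, if the wrist force passes 120 N, or if a joint passes its speed limit or range.

## Working session

There is one attempt and no reset: what is moved stays moved. The work goes in short steps, Python scripts to look and compute and a tool call to move; the robot and the scene stay as the last step left them, time stands still between calls to the robot, and variables do not carry over. Pictures are saved under pics/ and viewed, and the job is handed in when it is done.

Besides the shell and the picture viewer there is one more tool, called after "Call:" as a command line: name --argument value ..., lists and objects as JSON in quotes. arm_command: Moves the arm, as the interface text tells. Its arguments: {"type":"object","properties":{"moves":{"type":"array"},"hand":{"type":"number"},"squeeze":{"type":"number"}},"required":["moves"]}

```bash
mkdir -p pics; ls; python3 - <<'E'
from rig import readout, camera, camera_model, job
import cv2,numpy as np
o=readout.get_obs();print(o)
for n in("scene","top"):
    p,d=camera(n);np.savez(f"{n}.npz",p=p,d=d,**camera_model(n));cv2.imwrite(f"pics/{n}0.png",cv2.resize(p[...,::-1],(800,600)))
    print(camera_model(n))
E
```

```text
pics
{'clock': 0.0, 'joint_pos': array([ 1.18929936,  0.31174872,  0.01398703,  1.51306479, -0.00442014,
        1.31917795, -0.02721838]), 'qd': array([-0.00211744, -0.00086334,  0.00124418, -0.00015993, -0.00018958,
       -0.00062071,  0.00120536]), 'joint_torque': array([-2.99093726e-04, -3.79915845e+01,  1.45828757e-01, -2.30592567e+01,
        1.22944586e-02,  1.35850612e-02, -9.45258932e-06]), 'eef_pos': array([ 183.09773895, -517.87787071,  238.20524592]), 'eef_rot': array([ 9.85596337e-01,  1.69110787e-01, -2.37627421e-04, -1.15985408e-03]), 'wrist_force': array([-0.18298392,  0.32475029,  0.18067117]), 'torque': array([-0.01016892, -0.03906976,  0.0284149 ]), 'opening': 1.0030638052553118}
{'mtx': array([[387.41329041,   0.        , 258.94744639],
       [  0.        , 387.41329041, 196.25948587],
       [  0.        ,   0.        ,   1.        ]]), 'R': array([[ 0.44225696, -0.89688595,  0.00208961],
       [-0.69231552, -0.34286201, -0.6349369 ],
       [ 0.57018243,  0.27935859, -0.77256118]]), 't': array([-343.44265531,  492.86040242,  590.59416972])}
{'mtx': array([[450.69138461,   0.        , 255.94970028],
       [  0.        , 450.69138461, 198.93657775],
       [  0.        ,   0.        ,   1.        ]]), 'R': array([[-0.02121022, -0.99976972,  0.00326196],
       [-0.97171561,  0.01984727, -0.23531864],
       [ 0.23519971, -0.00816086, -0.9719128 ]]), 't': array([-57.75355942, 663.53079272, 822.38594648])}
```

View pics/scene0.png

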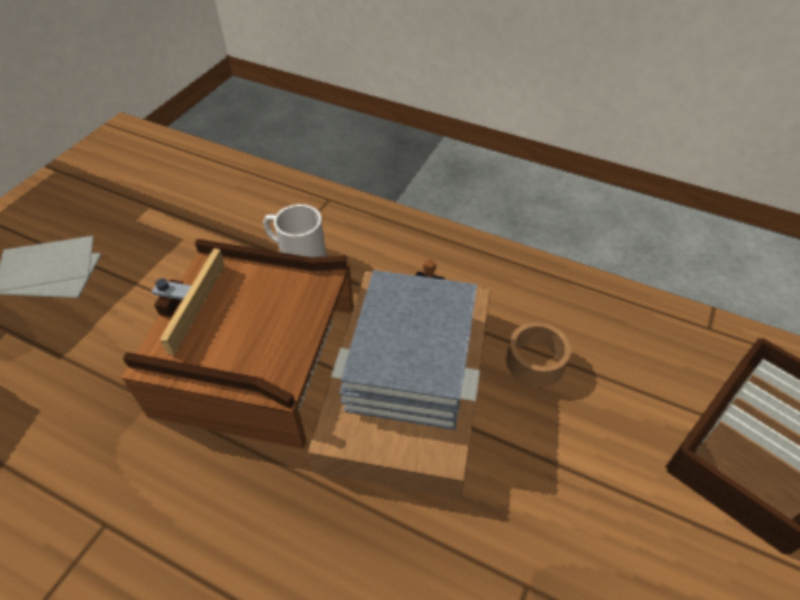

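View pics/top0.png

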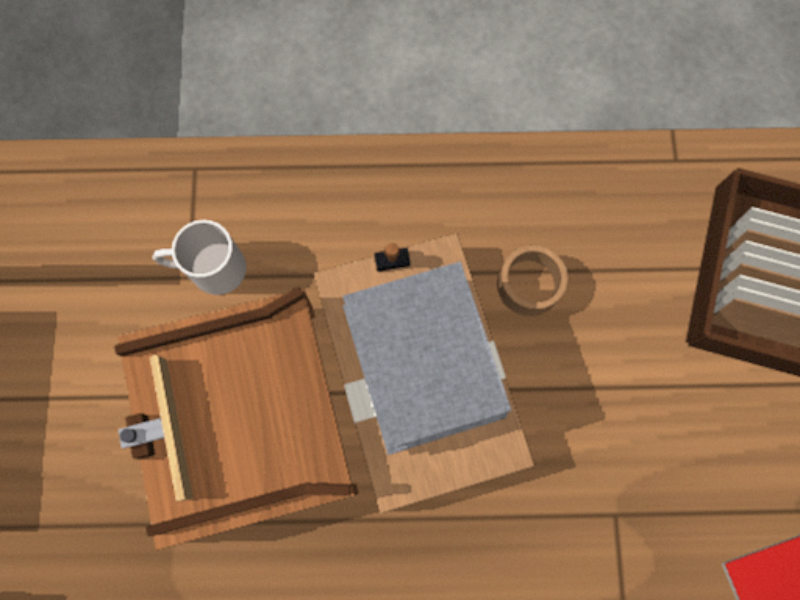

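The top view (800x600 scale) shows the register at about (425,357), the rack to its left with the light stop board at about (170,430). The tape roll is at (533,280), the stamp at (392,258) and the mug at (208,257). I'll get positions from the depth.

```bash
cat > h.py <<'E'
import numpy as np,cv2
def cloud(n,f=None):
    z=np.load(f or f"{n}.npz");d=z['d'].astype(float);K=z['mtx']
    v,u=np.indices(d.shape)
    c=np.stack([(u-K[0,2])/K[0,0]*d,(v-K[1,2])/K[1,1]*d,d],-1)
    X=(c-z['t'])@z['R'];X[d==0]=np.nan
    return X,z['p']
def px(n,u,v,zw,f=None):
    z=np.load(f or f"{n}.npz");K=z['mtx'];r=z['R'].T@np.linalg.inv(K)@np.array([u,v,1.]);o=-z['R'].T@z['t']
    return o+r*(zw-o[2])/r[2]
E
python3 - <<'E'
from h import *
for n in("top","scene"):
    X,p=cloud(n)
    x0,y0=(np.nanmin(X[...,0]),np.nanmax(X[...,0])),(np.nanmin(X[...,1]),np.nanmax(X[...,1]));print(n,x0,y0)
    g=(p.max(-1).astype(int)-p.min(-1)<40)
    def rect(m,name):
        m=m.astype(np.uint8);k,l,s,c=cv2.connectedComponentsWithStats(m)
        for i in range(1,k):
            if s[i,4]>150:
                q=X[l==i]
                print(n,name,s[i],np.round(np.median(q,0),1),[np.round(np.array(a),3) for a in cv2.minAreaRect(q[:,:2].astype(np.float32))], 'z',np.percentile(q[:,2],[5,95]).round(1))
    z=X[...,2]
    rect((z>126)&(z<138)&g,'reg')
    rect((z>134)&(z<146)&~g,'stop')
    rect((z>99)&(z<109)&~g,'shelf')
    rect((z>116)&(z<130)&~g,'rails')
    rect((z>40)&(z<48),'tape')
    rect((z>54)&(z<66),'parcel')
    rect((z>80)&(z<94),'mug')
E
```

```text
top (np.float64(296.05335077612136), np.float64(1779.7947814597771)) (np.float64(-1217.2021096467026), np.float64(1016.2603683787746))
top reg [ 219  168  108  119 8110] [596.  -98.8 132.7] [array([599.927, -99.06 ]), array([189.519, 150.564]), np.float64(15.753)] z [130.4 135. ]
top stop [ 95 227  24  93 603] [515.2 198.8 140.6] [array([518.837, 199.903]), array([169.891,  11.479]), np.float64(13.96)] z [137.4 142.8]
top shelf [ 75 187 108  33 536] [651.1 182.4 104.8] [array([653.294, 174.545]), array([ 11.63, 212.13]), np.float64(13.695)] z [102.3 107.6]
top shelf [   77   191   149   160 13539] [525.8 120.6 104.7] [array([527.995, 132.222]), array([245.779, 235.542]), np.float64(13.803)] z [102.3 107.2]
top rails [ 73 183 121  44 782] [639.2 158.8 124.7] [array([640.663, 160.022]), array([ 21.679, 233.359]), np.float64(17.114)] z [122.2 127.3]
top rails [ 93 308 131  35 927] [429.7 107.8 124.4] [array([428.702, 107.558]), array([ 22.825, 233.659]), np.float64(10.208)] z [121.9 126.9]
top tape [320 157  43  41 513] [ 715.3 -253.4   45.1] [array([ 715.92 , -251.882]), array([87.803,
[... 3965 characters left out ...]
 59  44 311] [ 643. -552.   60.] [array([ 643.357, -550.865]), array([119.959,   6.018]), np.float64(72.744)] z [54.4 65.3]
scene mug [175 131  30  23 236] [742.1 183.1  87. ] [array([745.498, 183.558]), array([75.532, 76.674]), np.float64(89.433)] z [81.  90.1]
scene mug [ 458  231   54   78 2249] [ 699.4 -551.7   87.1] [array([ 709.689, -563.838]), array([105.745, 135.596]), np.float64(72.918)] z [80.7 92.4]
scene mug [ 79 244 112  26 370] [408.4  92.5  87.1] [array([405.931, 102.315]), array([ 14.18 , 235.675]), np.float64(16.824)] z [80.6 93.1]
scene mug [218 254  74  16 302] [ 504.  -127.2   87.2] [array([ 502.655, -123.483]), array([  8.138, 150.149]), np.float64(15.234)] z [82.7 92.5]
```

Call:
arm_command --moves '[{"translation": [0,0,0],"delta_rot": [0,0,-0.12]},{"translation": [0,0,0],"delta_rot": [0,0,-0.12]},{"translation": [0,0,0],"delta_rot": [0,0,-0.12]},{"translation": [0,0,0],"delta_rot": [0,0,-0.12]},{"translation": [0,0,0],"delta_rot": [0,0,-0.12]},{"translation": [0,0,0],"delta_rot": [0,0,-0.12]},{"translation": [0,0,0],"delta_rot": [0,0,-0.12]},{"translation": [0,0,0],"delta_rot": [0,0,-0.12]},{"translation": [0,0,0],"delta_rot": [0,0,-0.12]},{"translation": [0,0,0],"delta_rot": [0,0,-0.12]},{"translation": [0,0,0],"delta_rot": [0,0,-0.12]},{"translation": [0,0,0],"delta_rot": [0,0,-0.12]}]' --hand 1

```text
clock: 1.1
eef_pos: [183.1, -518.2, 238.7]
eef_rot: [0.627, 0.779, 0.0, -0.001]
wrist_force: [-0.1, 1.1, -0.2]
opening: 1.001
```

Call:
arm_command --moves '[{"translation": [1.4,3.5,0],"delta_rot": [0,0,-0.026]},{"translation": [1.4,3.5,0],"delta_rot": [0,0,0]},{"translation": [1.4,3.5,0],"delta_rot": [0,0,0]},{"translation": [1.4,3.5,0],"delta_rot": [0,0,0]},{"translation": [1.4,3.5,0],"delta_rot": [0,0,0]},{"translation": [1.4,3.5,0],"delta_rot": [0,0,0]},{"translation": [1.4,3.5,0],"delta_rot": [0,0,0]},{"translation": [1.4,3.5,0],"delta_rot": [0,0,0]},{"translation": [1.4,3.5,0],"delta_rot": [0,0,0]},{"translation": [1.4,3.5,0],"delta_rot": [0,0,0]},{"translation": [1.4,3.5,0],"delta_rot": [0,0,0]},{"translation": [0,0,0],"delta_rot": [0,0,0]}]'

```text
clock: 2.1
eef_pos: [529.2, -270.0, 238.5]
eef_rot: [0.614, 0.79, 0.005, -0.001]
wrist_force: [0.7, 2.0, 0.1]
opening: 0.996
```

Call:
arm_command --moves '[{"translation": [0.6,2.7,1.0],"delta_rot": [0,0,0]},{"translation": [0.6,2.7,1.0],"delta_rot": [0,0,0]},{"translation": [0.6,2.7,1.0],"delta_rot": [0,0,0]},{"translation": [0.6,2.7,1.0],"delta_rot": [0,0,0]},{"translation": [0,0,0],"delta_rot": [0,0,0]},{"translation": [0,0,0],"delta_rot": [0,0,0]}]'

```text
clock: 2.6
eef_pos: [622.0, -229.1, 197.0]
eef_rot: [0.618, 0.786, -0.0, -0.002]
wrist_force: [-0.8, -1.4, 0.0]
opening: 1.001
```

```bash
cat > look.py <<'E'
import sys
from rig import readout, camera, camera_model
import cv2,numpy as np
tag=sys.argv[1]
o=readout.get_obs();print({k:np.round(o[k],3) for k in('clock','eef_pos','eef_rot','wrist_force','torque','opening','joint_pos')})
for n in sys.argv[2:]:
    m=camera_model(n);p,d=camera(n);np.savez(f"{n}{tag}.npz",p=p,d=d,**m);cv2.imwrite(f"pics/{n}{tag}.png",cv2.resize(p[...,::-1],(800,600)))
E
python3 look.py 1 top scene wrist
```

```text
{'clock': np.float64(2.6), 'eef_pos': array([ 622.027, -229.119,  196.961]), 'eef_rot': array([ 0.618,  0.786, -0.   , -0.002]), 'wrist_force': array([-0.84 , -1.427,  0.034]), 'torque': array([-0.003, -0.039,  0.024]), 'opening': np.float64(1.001), 'joint_pos': array([ 0.557,  0.606, -0.397,  1.211,  0.225,  1.371,  0.418])}
```

View pics/scene1.png

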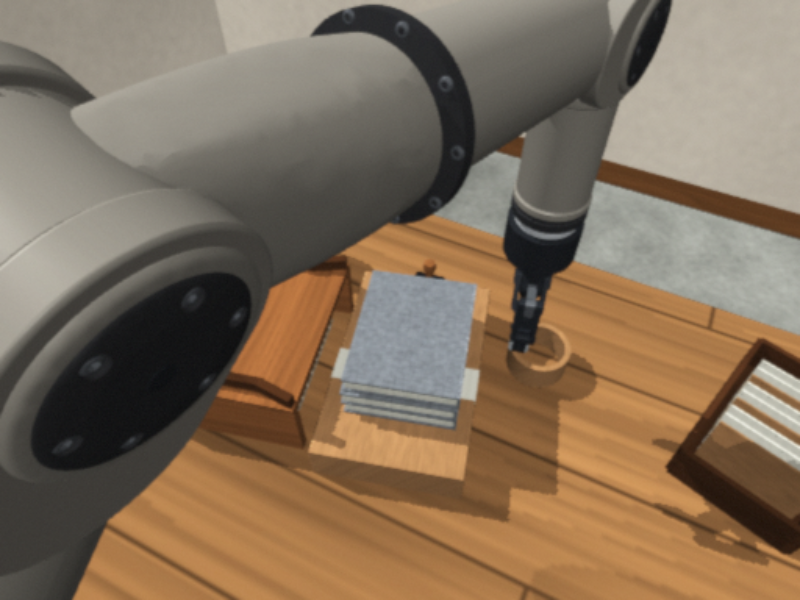

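View pics/wrist1.png

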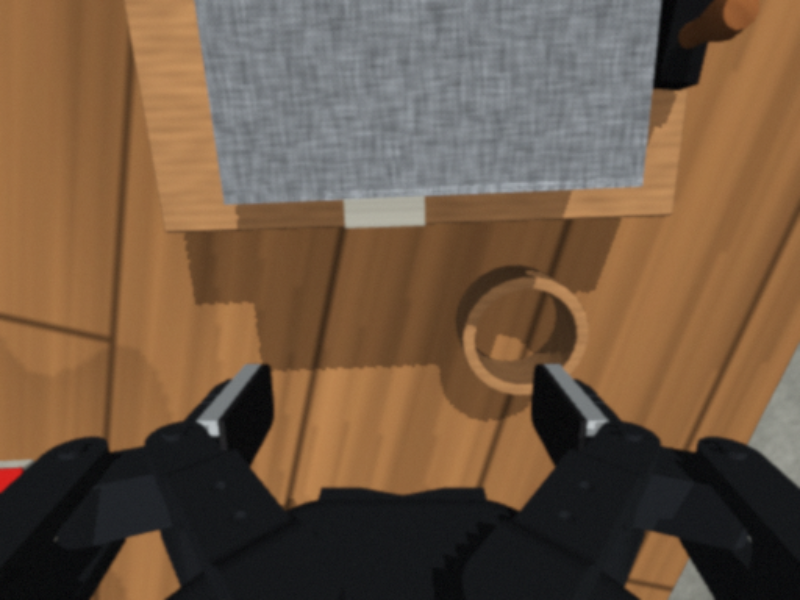

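The wrist view shows both finger pads, at about (240,420) and (565,420), and the register's rear edge along row 195. I'll read the fingertip height and the books' rear edges from the depth.

```bash
python3 - <<'E'
from h import *
X,p=cloud("wrist","wrist1.npz")
c,s=np.cos(np.radians(13.8)),np.sin(np.radians(13.8))
ex=np.array([c,s]);ey=np.array([-s,c]);M=np.array([562.4,19.7])
def rk(q): q=np.asarray(q)[...,:2]-M; return np.stack([q@ex,q@ey],-1)
print('tcp',rk(np.array([622.03,-229.12])))
R=rk(X);z=X[...,2]
m=(z>155)&np.isfinite(z)
for lo,hi in((-90,-20),(20,90)):
    k=m&(R[...,0]-rk([622.03,-229.12])[0]>lo)&(R[...,0]-rk([622.03,-229.12])[0]<hi)&(np.arange(384)[:,None]<300)
    q=R[k];print('finger z',np.percentile(z[k],[0.5,2,5,20]).round(1),'x',np.percentile(q[:,0],[1,99]).round(1),'y',np.percentile(q[:,1],[1,99]).round(1),k.sum())
    k2=k&(z<np.percentile(z[k],15));q=R[k2];print('  tip y',np.percentile(q[:,1],[1,50,99]).round(1),'x',np.percentile(q[:,0],[1,50,99]).round(1))
k=(z>127)&(z<138)&(np.arange(384)[:,None]<140);q=X[k]
print('reg edge',np.median(z[k]))
# rear edge: per x bin min y
for a in range(-90,100,20):
    b=k&(abs(R[...,0]-a)<5)
    if b.sum():print(a,np.percentile(R[b][:,1],1).round(1))
# books below: rear faces
for zz in(120,96,72):
    b=(abs(z-zz)<8);print(zz,b.sum(),np.percentile(R[b],[2,50,98],axis=0).round(1).tolist() if b.sum()>5 else '')
X,p=cloud("top","top.npz");
for n in("top","scene"):
    X,p=cloud(n,n+".npz");R=rk(X);z=X[...,2]
    for zz in(120,96,72):
        b=(abs(z-zz)<8)&(R[...,1]>-220)&(R[...,1]<-30)&(abs(R[...,0])<130);print(n,zz,b.sum(),np.percentile(R[b],[2,50,98],axis=0).round(1).tolist() if b.sum()>5 else '')
E
```

```text
tcp [  -1.4431578 -255.8613816]
finger z [205.4 208.5 211.9 224.6] x [-75.9 -32.9] y [-267.4 -240.6] 4687
  tip y [-268.3 -252.8 -246.4] x [-58.8 -45.9 -45.4]
finger z [205.3 208.2 211.8 224.6] x [27.1 70. ] y [-268.1 -241.1] 4697
  tip y [-269.  -253.1 -247. ] x [39.2 39.8 52.6]
reg edge 132.07228180937693
-90 -178.6
-70 -200.0
-50 -199.5
-30 -198.9
-10 -197.7
10 -197.1
30 -196.6
50 -196.0
70 -195.5
90 -194.3
120 413 [[140.6, -126.9], [147.2, -121.3], [155.5, -115.9]]
96 162 [[139.1, -128.1], [142.3, -122.2], [148.1, -114.9]]
72 1454 [[136.2, -142.0], [143.1, -125.8], [157.4, -102.8]]
top 120 30 [[-89.7, -199.0], [-85.4, -133.4], [53.0, -46.9]]
top 96 17 [[-93.9, -196.3], [-92.2, -95.1], [-88.0, -53.4]]
top 72 57 [[-124.8, -215.8], [-43.1, -68.8], [128.3, -32.6]]
scene 120 249 [[-89.1, -199.1], [-85.7, -129.6], [-81.6, -57.6]]
scene 96 229 [[-94.7, -197.3], [-90.7, -128.8], [-87.2, -56.2]]
scene 72 213 [[-92.9, -198.8], [-89.6, -130.5], [-86.8, -57.2]]
```

The fingertips are about 5 to 8 mm above the TCP when open, so TCP z = 108 puts them on the register alone. The register's rear edge lies at rack y of about -197, and its middle is about 7 mm to +x.

Call:
arm_command --moves '[{"translation": [0,0.2,2.2],"delta_rot": [0,0,0]},{"translation": [0,0.2,2.2],"delta_rot": [0,0,0]},{"translation": [0,0.2,2.2],"delta_rot": [0,0,0]},{"translation": [0.5,0.2,2.2],"delta_rot": [0,0,0]},{"translation": [1.0,0,0],"delta_rot": [0,0,0]},{"translation": [1.0,0,0],"delta_rot": [0,0,0]},{"translation": [0,0,0],"delta_rot": [0,0,0]},{"translation": [0,0,0],"delta_rot": [0,0,0]}]'

```text
clock: 3.42
eef_pos: [625.2, -204.3, 114.2]
eef_rot: [0.619, 0.786, 0.001, 0.002]
wrist_force: [1.2, -0.3, 1.0]
opening: 0.996
```

```bash
python3 look.py 2 top wrist
```

```text
{'clock': np.float64(3.417), 'eef_pos': array([ 625.192, -204.253,  114.17 ]), 'eef_rot': array([0.619, 0.786, 0.001, 0.002]), 'wrist_force': array([ 1.209, -0.272,  0.969]), 'torque': array([ 0.013, -0.07 , -0.002]), 'opening': np.float64(0.996), 'joint_pos': array([ 0.529,  0.647, -0.39 ,  1.354,  0.25 ,  1.184,  0.353])}
```

View pics/wrist2.png

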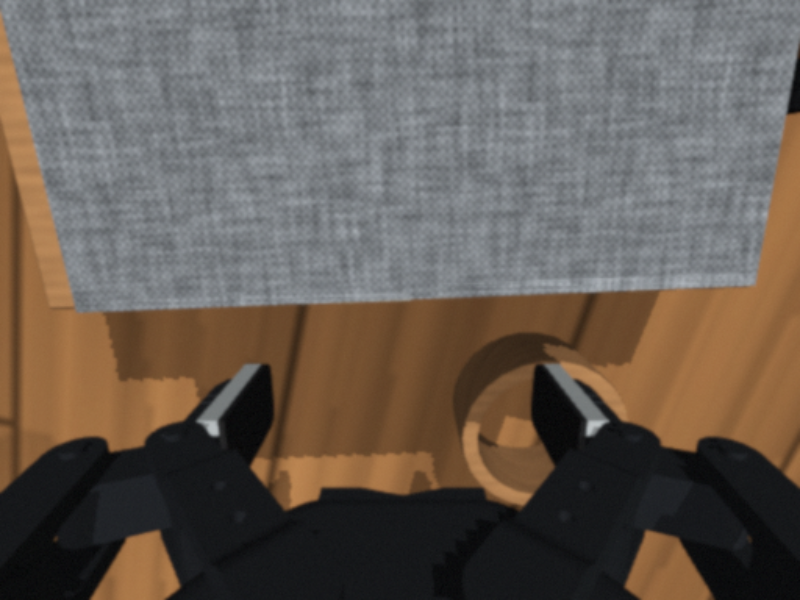

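View pics/top2.png

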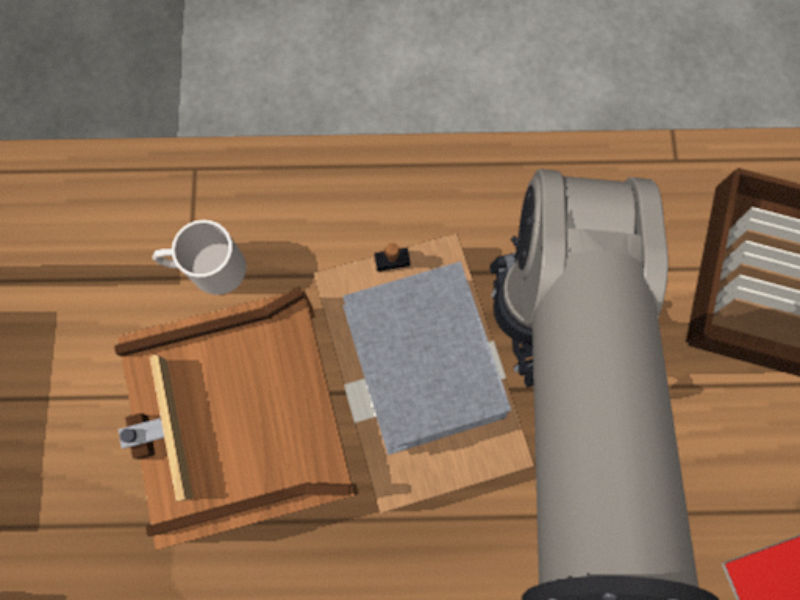

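Call:
arm_command --moves '[{"translation": [0,0,0.2],"delta_rot": [0,0,0]},{"translation": [0,0,0],"delta_rot": [0,0,0]},{"translation": [0,0,0],"delta_rot": [0,0,0]}]'

```text
clock: 3.77
eef_pos: [623.8, -205.9, 109.4]
eef_rot: [0.62, 0.785, -0.0, 0.0]
wrist_force: [0.3, 0.3, 0.9]
opening: 1.001
```

Call:
arm_command --moves '[{"translation": [0.5,0,0],"delta_rot": [0,0,-0.005]},{"translation": [0.5,0,0],"delta_rot": [0,0,0]},{"translation": [0.4,0,0],"delta_rot": [0,0,0]},{"translation": [0.4,0,0],"delta_rot": [0,0,0]},{"translation": [0.3,0,0],"delta_rot": [0,0,0]},{"translation": [0.3,0,0],"delta_rot": [0,0,0]},{"translation": [0.3,0,0],"delta_rot": [0,0,0]},{"translation": [0.3,0,0],"delta_rot": [0,0,0]},{"translation": [0,0,0],"delta_rot": [0,0,0]}]'

```text
clock: 4.52
eef_pos: [616.2, -176.4, 109.3]
eef_rot: [0.617, 0.787, -0.001, -0.0]
wrist_force: [-0.6, -2.8, -0.4]
opening: 1.002
```

```bash
python3 look.py 3 wrist
```

```text
{'clock': np.float64(4.517), 'eef_pos': array([ 616.185, -176.445,  109.283]), 'eef_rot': array([ 0.617,  0.787, -0.001, -0.   ]), 'wrist_force': array([-0.58 , -2.837, -0.408]), 'torque': array([-0.587,  0.222,  0.14 ]), 'opening': np.float64(1.002), 'joint_pos': array([ 0.502,  0.623, -0.396,  1.409,  0.249,  1.159,  0.313])}
```

View pics/wrist3.png

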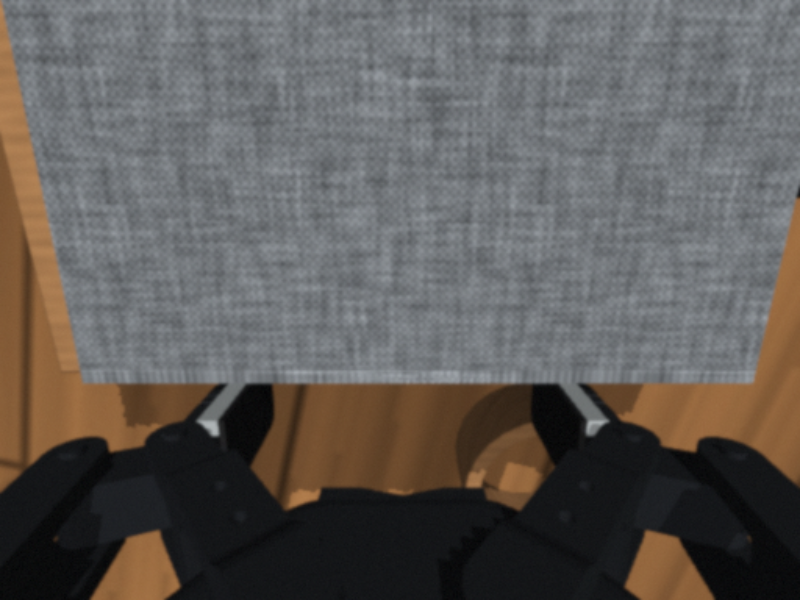

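Contact: both fingers touch and the register's rear edge is now square (flat at row 383). I'll slide on, drifting towards the rack's centre line.

Call:
arm_command --moves '[{"translation": [0.5,-0.03,0],"delta_rot": [0,0,0]},{"translation": [0.5,-0.03,0],"delta_rot": [0,0,0]},{"translation": [0.5,-0.03,0],"delta_rot": [0,0,0]},{"translation": [0.5,-0.03,0],"delta_rot": [0,0,0]},{"translation": [0.5,-0.03,0],"delta_rot": [0,0,0]},{"translation": [0.5,-0.03,0],"delta_rot": [0,0,0]},{"translation": [0.5,-0.03,0],"delta_rot": [0,0,0]},{"translation": [0.5,-0.03,0],"delta_rot": [0,0,0]},{"translation": [0.5,-0.03,0],"delta_rot": [0,0,0]},{"translation": [0.5,-0.03,0],"delta_rot": [0,0,0]},{"translation": [0.5,-0.03,0],"delta_rot": [0,0,0]},{"translation": [0.5,-0.03,0],"delta_rot": [0,0,0]}]'

```text
clock: 5.57
eef_pos: [599.0, -118.5, 109.5]
eef_rot: [0.617, 0.787, -0.0, 0.0]
wrist_force: [0.5, -3.0, 1.0]
opening: 0.999
```

```bash
python3 look.py 4 wrist top scene
```

```text
{'clock': np.float64(5.567), 'eef_pos': array([ 598.958, -118.456,  109.458]), 'eef_rot': array([ 0.617,  0.787, -0.   ,  0.   ]), 'wrist_force': array([ 0.498, -3.045,  0.988]), 'torque': array([-0.777, -0.215, -0.047]), 'opening': np.float64(0.999), 'joint_pos': array([ 0.444,  0.566, -0.413,  1.507,  0.242,  1.119,  0.223])}
```

View pics/wrist4.png

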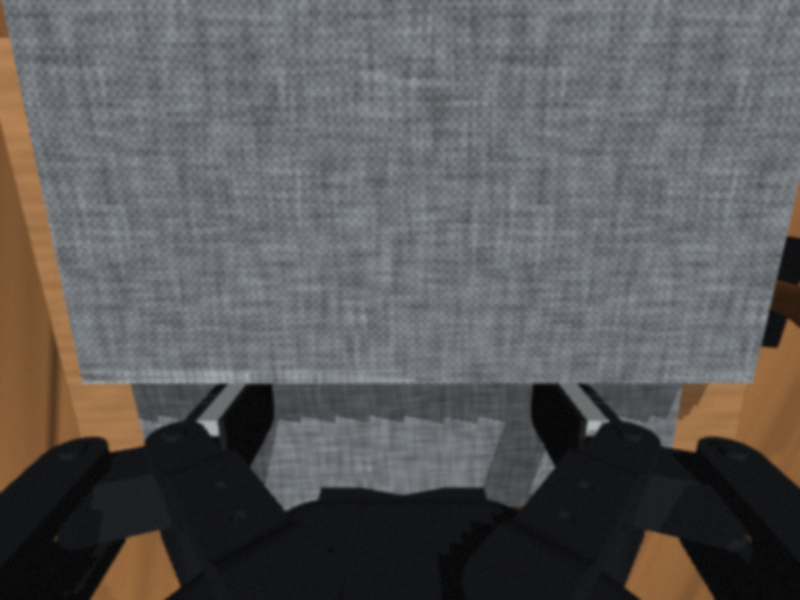

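View pics/top4.png

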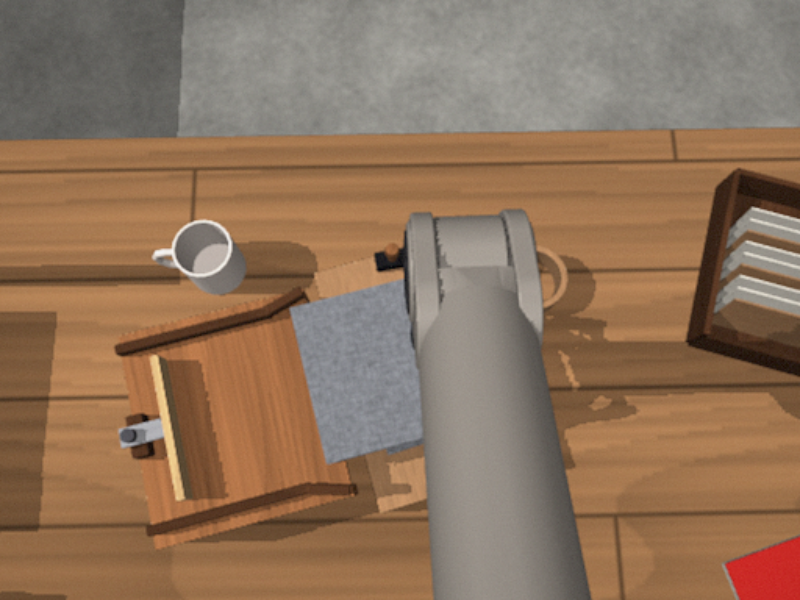

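The register slides square (rear edge at row 382), and its front corners in the top view are about (292,312) and (328,463). I'll check its lateral offset against the stop and rails.

```bash
cat >> h.py <<'E'
c,s=np.cos(np.radians(13.8)),np.sin(np.radians(13.8))
ex=np.array([c,s]);ey=np.array([-s,c]);M=np.array([562.4,19.7])
def rk(q): q=np.asarray(q)[...,:2]-M; return np.stack([q@ex,q@ey],-1)
E
cat > reg.py <<'E'
import sys
from h import *
t=sys.argv[1]
X,p=cloud("top",f"top{t}.npz");R=rk(X);z=X[...,2];g=(p.max(-1).astype(int)-p.min(-1)<40)
mo=lambda m:cv2.morphologyEx(m.astype(np.uint8),cv2.MORPH_OPEN,np.ones((3,3)))>0
k=mo(g&(z>122)&(z<138)&(abs(R[...,0])<115)&(R[...,1]>-60)&(R[...,1]<190)&(p.mean(-1)>70))
q=R[k];print('z',np.median(z[k]),'y max',np.percentile(q[:,1],[98,99.5,100]).round(1))
ys=np.arange(np.percentile(q[:,1],0.5)//10*10+10,np.percentile(q[:,1],99.5)-5,10)
for y in ys:
    b=q[abs(q[:,1]-y)<4];print(y,b[:,0].min().round(1),b[:,0].max().round(1),end=' | ')
print()
xs=range(-80,90,20)
print([(x,q[abs(q[:,0]-x)<4][:,1].max().round(1)) for x in xs if (abs(q[:,0]-x)<4).any()])
k=mo((z>132)&(z<146)&~g&(R[...,1]>150)&(abs(R[...,0])<100));q=R[k]
if len(q):print('stop',[(x,q[abs(q[:,0]-x)<4][:,1].min().round(1)) for x in xs if (abs(q[:,0]-x)<4).any()],q[:,0].min(),q[:,0].max())
k=mo((z>116)&(z<130)&~g);
for a in(70,100,130,160,190,220):
    b=R[k&(abs(R[...,1]-a)<5)];l=b[(b[:,0]<0)&(b[:,0]>-140)];r=b[(b[:,0]>0)&(b[:,0]<140)]
    if len(l) and len(r):print('rail',a,l[:,0].min().round(1),l[:,0].max().round(1),r[:,0].min().round(1),r[:,0].max().round(1))
E
python3 reg.py 4
```

```text
z 132.6259348057817 y max [17.9 19.2 19.7]
-50.0 -87.4 101.0 | -40.0 -87.3 101.6 | -30.0 -87.5 100.6 | -20.0 -87.2 102.5 | -10.0 -87.4 102.4 | 0.0 -87.4 102.7 | 10.0 -87.4 102.3 | 
[(-80, np.float64(19.2)), (-60, np.float64(19.2)), (-40, np.float64(19.3)), (-20, np.float64(19.4)), (0, np.float64(19.3)), (20, np.float64(19.1)), (40, np.float64(19.3)), (60, np.float64(19.4)), (80, np.float64(19.5))]
stop [(-80, np.float64(180.6)), (-60, np.float64(180.3)), (-40, np.float64(180.5)), (-20, np.float64(180.5)), (0, np.float64(180.7)), (20, np.float64(180.6)), (40, np.float64(180.6)), (60, np.float64(180.0)), (80, np.float64(180.2))] -84.42268498011285 85.68278390255134
rail 70 -112.8 -101.6 102.4 114.4
rail 100 -113.5 -102.0 103.3 114.8
rail 130 -113.4 -101.5 102.4 113.6
rail 160 -113.3 -102.0 103.0 114.5
rail 190 -112.7 -101.6 102.7 114.6
rail 220 -113.2 -16.4 20.5 114.3
```

Call:
arm_command --moves '[{"translation": [0.4,-0.08,0],"delta_rot": [0,0,0]},{"translation": [0.4,-0.08,0],"delta_rot": [0,0,0]},{"translation": [0.4,-0.08,0],"delta_rot": [0,0,0]},{"translation": [0.4,-0.08,0],"delta_rot": [0,0,0]},{"translation": [0.4,-0.08,0],"delta_rot": [0,0,0]},{"translation": [0.4,-0.08,0],"delta_rot": [0,0,0]}]'

```text
clock: 6.22
eef_pos: [589.0, -97.0, 109.9]
eef_rot: [0.618, 0.787, 0.0, 0.001]
wrist_force: [2.7, -4.9, 2.7]
opening: 1.001
```

```bash
python3 look.py 5 wrist top; python3 reg.py 5|head -3
```

```text
{'clock': np.float64(6.217), 'eef_pos': array([589.015, -96.96 , 109.863]), 'eef_rot': array([0.618, 0.787, 0.   , 0.001]), 'wrist_force': array([ 2.682, -4.929,  2.685]), 'torque': array([-1.056, -0.474, -0.043]), 'opening': np.float64(1.001), 'joint_pos': array([ 0.423,  0.54 , -0.42 ,  1.549,  0.239,  1.102,  0.188])}
z 132.22588254044817 y max [40.4 41.9 42.7]
-50.0 -91.8 96.3 | -40.0 -92.0 97.5 | -30.0 -91.9 97.9 | -20.0 -92.0 97.9 | -10.0 -91.8 97.3 | 0.0 -92.0 98.0 | 10.0 -91.8 97.9 | 20.0 -92.0 98.2 | 30.0 -91.7 97.0 | 
[(-80, np.float64(42.2)), (-60, np.float64(42.0)), (-40, np.float64(42.2)), (-20, np.float64(42.1)), (0, np.float64(42.0)), (20, np.float64(42.1)), (40, np.float64(42.5)), (60, np.float64(42.2)), (80, np.float64(41.9))]
```

Call:
arm_command --moves '[{"translation": [0.4,-0.08,0],"delta_rot": [0,0,0]},{"translation": [0.4,-0.08,0],"delta_rot": [0,0,0]},{"translation": [0.5,-0.06,0],"delta_rot": [0,0,0]},{"translation": [0.5,-0.03,0],"delta_rot": [0,0,0]},{"translation": [0.5,0,0],"delta_rot": [0,0,0]},{"translation": [0.5,0,0],"delta_rot": [0,0,0]},{"translation": [0.5,0,0],"delta_rot": [0,0,0]},{"translation": [0.5,0,0],"delta_rot": [0,0,0]},{"translation": [0.5,0,0],"delta_rot": [0,0,0]}]'

```text
clock: 7.07
eef_pos: [576.0, -55.8, 109.6]
eef_rot: [0.618, 0.786, -0.0, 0.0]
wrist_force: [2.1, -5.5, 2.5]
opening: 1.003
```

```bash
python3 look.py 6 wrist top; python3 reg.py 6|head -3
```

```text
{'clock': np.float64(7.067), 'eef_pos': array([575.977, -55.831, 109.643]), 'eef_rot': array([ 0.618,  0.786, -0.   ,  0.   ]), 'wrist_force': array([ 2.079, -5.51 ,  2.513]), 'torque': array([-0.915, -0.358, -0.027]), 'opening': np.float64(1.003), 'joint_pos': array([ 0.373,  0.509, -0.433,  1.602,  0.235,  1.082,  0.118])}
z 130.1070315506134 y max [84.5 85.9 86.7]
0.0 -58.8 94.5 | 10.0 -94.7 93.9 | 20.0 -94.6 95.2 | 30.0 -94.7 94.7 | 40.0 -94.4 94.8 | 50.0 -94.5 94.8 | 60.0 -94.6 95.4 | 70.0 -94.4 95.8 | 80.0 -94.5 95.0 | 
[(-80, np.float64(86.6)), (-60, np.float64(86.3)), (-40, np.float64(86.5)), (-20, np.float64(86.2)), (0, np.float64(85.9)), (20, np.float64(86.2)), (40, np.float64(86.4)), (60, np.float64(85.1)), (80, np.float64(86.1))]
```

View pics/wrist6.png

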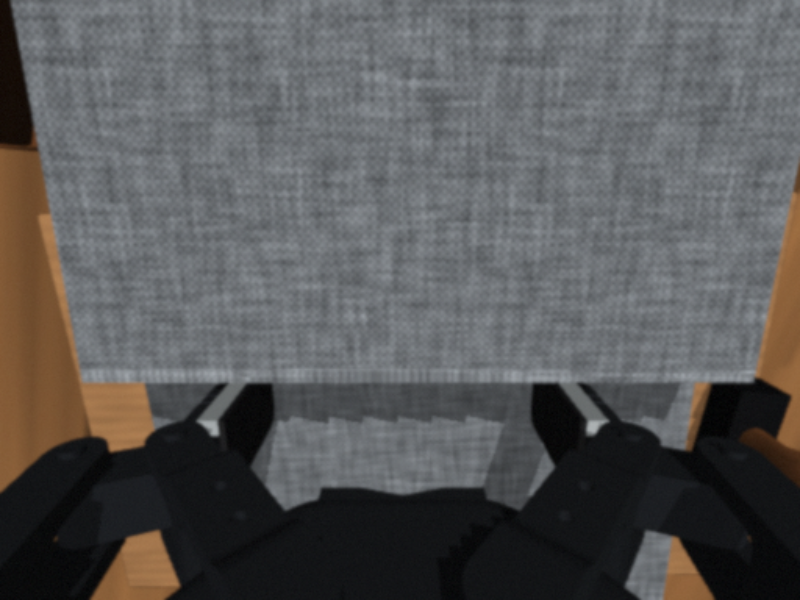

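Call:
arm_command --moves '[{"translation": [0.5,0,0],"delta_rot": [0,0,0]},{"translation": [0.5,0,0],"delta_rot": [0,0,0]},{"translation": [0.5,0,0],"delta_rot": [0,0,0]},{"translation": [0.5,0,0],"delta_rot": [0,0,0]},{"translation": [0.5,0,0],"delta_rot": [0,0,0]},{"translation": [0.5,0,0],"delta_rot": [0,0,0]},{"translation": [0.5,0,0],"delta_rot": [0,0,0]},{"translation": [0.5,0,0],"delta_rot": [0,0,0]},{"translation": [0.5,0,0],"delta_rot": [0,0,0]},{"translation": [0.5,0,0],"delta_rot": [0,0,0]},{"translation": [0.5,0,0],"delta_rot": [0,0,0]},{"translation": [0.5,0,0],"delta_rot": [0,0,0]}]'

```text
clock: 8.17
eef_pos: [561.1, 3.8, 108.9]
eef_rot: [0.617, 0.787, -0.0, -0.001]
wrist_force: [1.4, -2.1, -1.5]
opening: 1.0
```

```bash
python3 look.py 7 wrist top; python3 reg.py 7|head -3
```

```text
{'clock': np.float64(8.167), 'eef_pos': array([561.083,   3.763, 108.915]), 'eef_rot': array([ 0.617,  0.787, -0.   , -0.001]), 'wrist_force': array([ 1.405, -2.121, -1.515]), 'torque': array([-0.568, -0.167, -0.014]), 'opening': np.float64(1.0), 'joint_pos': array([ 0.291,  0.481, -0.451,  1.651,  0.232,  1.064,  0.012])}
z 128.75524201656157 y max [146.3 147.1 148.2]
100.0 -84.7 95.0 | 110.0 -94.7 95.2 | 120.0 -93.6 94.6 | 130.0 -94.7 95.5 | 140.0 -93.7 95.4 | 
[(-80, np.float64(147.0)), (-60, np.float64(148.0)), (-40, np.float64(147.0)), (-20, np.float64(146.8)), (0, np.float64(147.6)), (20, np.float64(146.9)), (40, np.float64(146.5)), (60, np.float64(146.4)), (80, np.float64(147.4))]
```

View pics/wrist7.png

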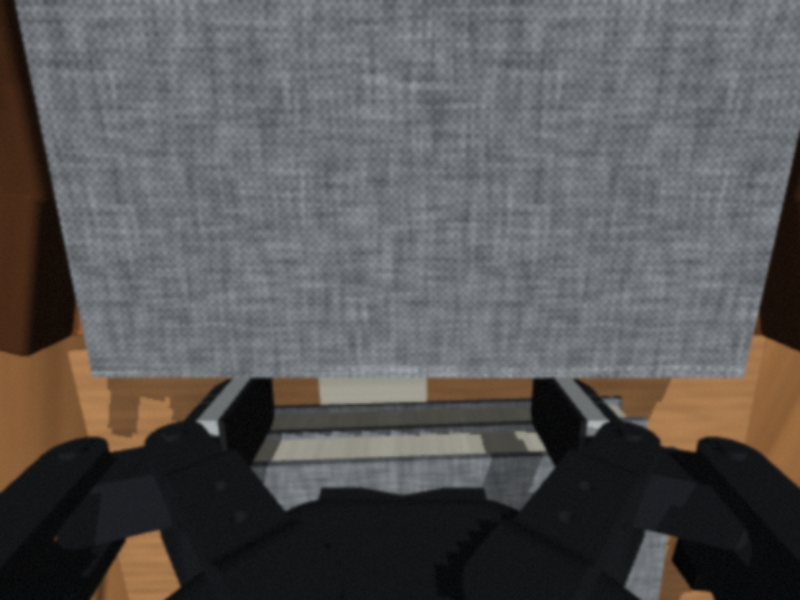

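View pics/top7.png

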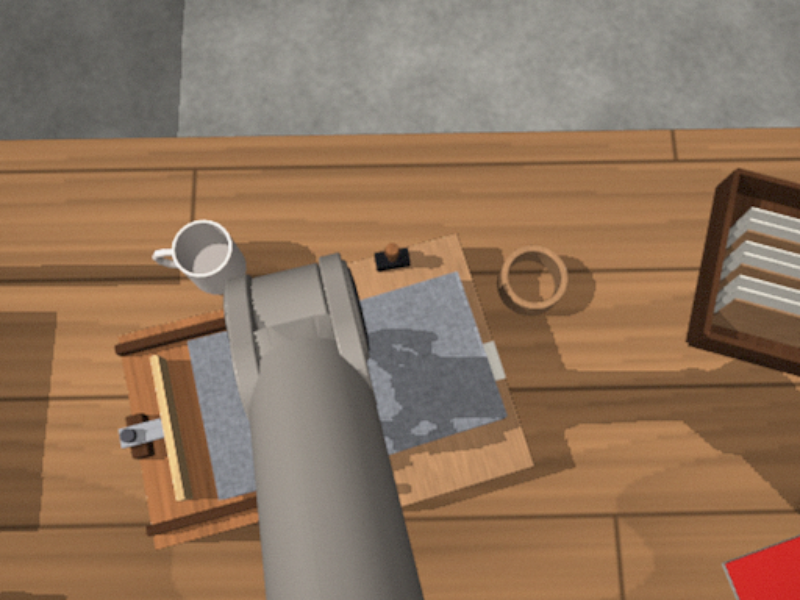

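Call:
arm_command --moves '[{"translation": [0.4,0,0],"delta_rot": [0,0,0]},{"translation": [0.4,0,0],"delta_rot": [0,0,0]},{"translation": [0.4,0,0],"delta_rot": [0,0,0]},{"translation": [0.4,0,0],"delta_rot": [0,0,0]},{"translation": [0.4,0,0],"delta_rot": [0,0,0]},{"translation": [0.2,0,0],"delta_rot": [0,0,0]},{"translation": [0,0,0],"delta_rot": [0,0,0]},{"translation": [0,0,0],"delta_rot": [0,0,0]}]'

```text
clock: 8.93
eef_pos: [556.3, 25.5, 109.4]
eef_rot: [0.617, 0.787, 0.001, -0.0]
wrist_force: [-0.6, -0.7, 0.3]
opening: 1.001
```

```bash
python3 look.py 8 top; python3 reg.py 8|head -3
```

```text
{'clock': np.float64(8.933), 'eef_pos': array([556.339,  25.501, 109.442]), 'eef_rot': array([ 0.617,  0.787,  0.001, -0.   ]), 'wrist_force': array([-0.57 , -0.724,  0.261]), 'torque': array([-0.187, -0.05 , -0.018]), 'opening': np.float64(1.001), 'joint_pos': array([ 0.26 ,  0.473, -0.458,  1.663,  0.231,  1.06 , -0.027])}
z 128.74486537091124 y max [167.2 167.8 168.4]
140.0 -94.4 94.9 | 150.0 -94.3 95.4 | 160.0 -94.5 95.2 | 
[(-80, np.float64(168.4)), (-60, np.float64(168.2)), (-40, np.float64(167.5)), (-20, np.float64(168.2)), (0, np.float64(167.5)), (20, np.float64(167.8)), (40, np.float64(167.8)), (60, np.float64(167.5)), (80, np.float64(167.8))]
```

Call:
arm_command --moves '[{"translation": [0.15,0,0],"delta_rot": [0,0,0]},{"translation": [0.15,0,0],"delta_rot": [0,0,0]},{"translation": [0.15,0,0],"delta_rot": [0,0,0]},{"translation": [0.15,0,0],"delta_rot": [0,0,0]},{"translation": [0.1,0,0],"delta_rot": [0,0,0]},{"translation": [0.1,0,0],"delta_rot": [0,0,0]},{"translation": [0,0,0],"delta_rot": [0,0,0]}]'

```text
clock: 9.57
eef_pos: [554.7, 32.1, 109.4]
eef_rot: [0.617, 0.787, 0.0, 0.0]
wrist_force: [1.0, -4.6, 1.8]
opening: 1.003
```

Call:
arm_command --moves '[{"translation": [0.1,0,0],"delta_rot": [0,0,0]},{"translation": [0.05,0,0],"delta_rot": [0,0,0]}]'

```text
clock: 9.73
eef_pos: [554.4, 33.3, 109.4]
eef_rot: [0.617, 0.787, -0.0, 0.0]
wrist_force: [0.9, -4.4, 0.6]
opening: 1.001
```

Call:
arm_command --moves '[{"translation": [0.05,0,0],"delta_rot": [0,0,0]},{"translation": [0.05,0,0],"delta_rot": [0,0,0]}]'

```text
clock: 9.9
eef_pos: [554.2, 34.2, 109.4]
eef_rot: [0.617, 0.787, -0.0, 0.0]
wrist_force: [1.4, -5.4, 1.1]
opening: 0.997
```

Call:
arm_command --moves '[{"translation": [0.05,0,0],"delta_rot": [0,0,0]},{"translation": [0.05,0,0],"delta_rot": [0,0,0]}]'

```text
clock: 10.07
eef_pos: [553.9, 35.2, 109.4]
eef_rot: [0.617, 0.787, -0.0, 0.0]
wrist_force: [1.4, -5.4, 2.3]
opening: 0.995
```

Call:
arm_command --moves '[{"translation": [0.05,0,0],"delta_rot": [0,0,0]}]'

```text
clock: 10.15
eef_pos: [553.8, 35.6, 109.4]
eef_rot: [0.617, 0.787, -0.0, 0.0]
wrist_force: [1.4, -4.9, 2.1]
opening: 1.0
```

Call:
arm_command --moves '[{"translation": [0.05,0,0],"delta_rot": [0,0,0]}]'

```text
clock: 10.23
eef_pos: [553.7, 36.1, 109.4]
eef_rot: [0.617, 0.787, -0.0, 0.0]
wrist_force: [1.3, -4.5, 1.5]
opening: 1.003
```

Call:
arm_command --moves '[{"translation": [0.04,0,0],"delta_rot": [0,0,0]}]'

```text
clock: 10.32
eef_pos: [553.6, 36.5, 109.4]
eef_rot: [0.617, 0.787, -0.0, 0.0]
wrist_force: [0.6, -4.2, 1.5]
opening: 1.004
```

Call:
arm_command --moves '[{"translation": [0.04,0,0],"delta_rot": [0,0,0]}]'

```text
clock: 10.4
eef_pos: [553.4, 36.9, 109.4]
eef_rot: [0.617, 0.787, -0.0, 0.0]
wrist_force: [1.4, -4.4, 2.2]
opening: 1.0
```

Call:
arm_command --moves '[{"translation": [0.04,0,0],"delta_rot": [0,0,0]}]'

```text
clock: 10.48
eef_pos: [553.4, 37.3, 109.4]
eef_rot: [0.617, 0.787, -0.0, 0.0]
wrist_force: [1.4, -5.4, 1.1]
opening: 0.994
```

Call:
arm_command --moves '[{"translation": [0.04,0,0],"delta_rot": [0,0,0]}]'

```text
clock: 10.57
eef_pos: [553.3, 37.7, 109.4]
eef_rot: [0.617, 0.787, -0.0, 0.0]
wrist_force: [1.9, -4.7, 1.7]
opening: 1.001
```

Call:
arm_command --moves '[{"translation": [0.04,0,0],"delta_rot": [0,0,0]}]'

```text
clock: 10.65
eef_pos: [553.3, 37.7, 109.4]
eef_rot: [0.617, 0.787, -0.0, 0.001]
wrist_force: [2.1, -6.7, 1.1]
opening: 0.999
```

Call:
arm_command --moves '[{"translation": [0.04,0,0],"delta_rot": [0,0,0]}]'

```text
clock: 10.73
eef_pos: [553.3, 37.7, 109.4]
eef_rot: [0.618, 0.787, -0.0, 0.001]
wrist_force: [1.2, -5.9, 2.0]
opening: 0.999
```

The TCP has stopped advancing while the force rises, so the stop has been met. I'll raise the push in small steps.

Call:
arm_command --moves '[{"translation": [0.04,0,0],"delta_rot": [0,0,0]}]'

```text
clock: 10.82
eef_pos: [553.3, 37.7, 109.4]
eef_rot: [0.618, 0.787, -0.001, 0.001]
wrist_force: [1.8, -6.8, 0.8]
opening: 1.002
```

Call:
arm_command --moves '[{"translation": [0.04,0,0],"delta_rot": [0,0,0]}]'

```text
clock: 10.9
eef_pos: [553.3, 37.7, 109.5]
eef_rot: [0.618, 0.786, -0.001, 0.001]
wrist_force: [3.2, -6.9, 2.1]
opening: 1.004
```

Call:
arm_command --moves '[{"translation": [0.04,0,0],"delta_rot": [0,0,0]}]'

```text
clock: 10.98
eef_pos: [553.3, 37.7, 109.4]
eef_rot: [0.618, 0.786, -0.001, 0.001]
wrist_force: [2.5, -7.3, 1.4]
opening: 0.999
```

Call:
arm_command --moves '[{"translation": [0.07,0,0],"delta_rot": [0,0,0]},{"translation": [0.07,0,0],"delta_rot": [0,0,0]},{"translation": [0.06,0,0],"delta_rot": [0,0,0]}]'

```text
clock: 11.23
eef_pos: [553.3, 37.7, 109.5]
eef_rot: [0.618, 0.786, -0.002, 0.002]
wrist_force: [2.8, -10.9, 2.4]
opening: 1.003
```

```bash
python3 look.py 9 wrist
```

```text
{'clock': np.float64(11.233), 'eef_pos': array([553.263,  37.717, 109.478]), 'eef_rot': array([ 0.618,  0.786, -0.002,  0.002]), 'wrist_force': array([  2.847, -10.875,   2.368]), 'torque': array([-2.125, -0.489,  0.431]), 'opening': np.float64(1.003), 'joint_pos': array([ 0.235,  0.468, -0.459,  1.671,  0.238,  1.057, -0.06 ])}
```

View pics/wrist9.png

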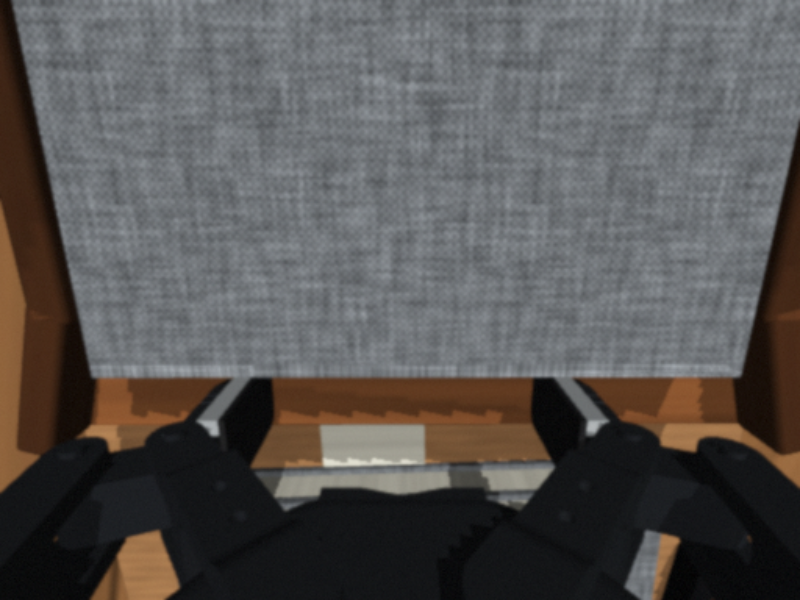

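The register is square, with its rear edge level at row 377, and the push is about 11 N including sliding friction. I'll add a little more and then hold.

Call:
arm_command --moves '[{"translation": [0.06,0,0],"delta_rot": [0,0,0]},{"translation": [0.06,0,0],"delta_rot": [0,0,0]},{"translation": [0,0,0],"delta_rot": [0,0,0]},{"translation": [0,0,0],"delta_rot": [0,0,0]}]'

```text
clock: 11.62
eef_pos: [553.3, 37.7, 109.5]
eef_rot: [0.618, 0.786, -0.002, 0.003]
wrist_force: [3.2, -11.1, 1.0]
opening: 1.001
```

Call:
arm_command --moves '[{"translation": [0,0,0],"delta_rot": [0,0,0]},{"translation": [0,0,0],"delta_rot": [0,0,0]},{"translation": [0,0,0],"delta_rot": [0,0,0]}]'

```text
clock: 11.87
eef_pos: [553.3, 37.7, 109.5]
eef_rot: [0.618, 0.786, -0.002, 0.003]
wrist_force: [2.7, -11.3, 1.8]
opening: 1.003
```

Call:
arm_command --moves '[{"translation": [0,0,0],"delta_rot": [0,0,0]},{"translation": [0,0,0],"delta_rot": [0,0,0]},{"translation": [0,0,0],"delta_rot": [0,0,0]},{"translation": [0,0,0],"delta_rot": [0,0,0]},{"translation": [0,0,0],"delta_rot": [0,0,0]},{"translation": [0,0,0],"delta_rot": [0,0,0]},{"translation": [0,0,0],"delta_rot": [0,0,0]}]'

```text
clock: 12.45
eef_pos: [553.3, 37.7, 109.5]
eef_rot: [0.618, 0.786, -0.002, 0.003]
wrist_force: [3.3, -11.4, 1.4]
opening: 0.999
```

Call:
arm_command --moves '[{"translation": [0.06,0,0],"delta_rot": [0,0,0]},{"translation": [0.06,0,0],"delta_rot": [0,0,0]},{"translation": [0.04,0,0],"delta_rot": [0,0,0]},{"translation": [0,0,0],"delta_rot": [0,0,0]}]'

```text
clock: 12.78
eef_pos: [553.3, 37.7, 109.5]
eef_rot: [0.618, 0.786, -0.003, 0.004]
wrist_force: [3.5, -13.1, 1.3]
opening: 0.999
```

Call:
arm_command --moves '[{"translation": [0,0,0],"delta_rot": [0,0,0]},{"translation": [0,0,0],"delta_rot": [0,0,0]},{"translation": [0,0,0],"delta_rot": [0,0,0]},{"translation": [0,0,0],"delta_rot": [0,0,0]},{"translation": [0,0,0],"delta_rot": [0,0,0]},{"translation": [0,0,0],"delta_rot": [0,0,0]},{"translation": [0,0,0],"delta_rot": [0,0,0]},{"translation": [0,0,0],"delta_rot": [0,0,0]},{"translation": [0,0,0],"delta_rot": [0,0,0]},{"translation": [0,0,0],"delta_rot": [0,0,0]},{"translation": [0,0,0],"delta_rot": [0,0,0]},{"translation": [0,0,0],"delta_rot": [0,0,0]}]'

```text
clock: 13.78
eef_pos: [553.3, 37.7, 109.5]
eef_rot: [0.618, 0.786, -0.003, 0.004]
wrist_force: [2.9, -14.4, 1.4]
opening: 0.997
```

Held about 14 N in total for over a second; less friction, that is about 9 to 14 N on the stop. Letting go gently.

Call:
arm_command --moves '[{"translation": [-0.2,0,0],"delta_rot": [0,0,0]},{"translation": [-0.2,0,0],"delta_rot": [0,0,0]},{"translation": [-0.2,0,0],"delta_rot": [0,0,0]},{"translation": [-0.2,0,0],"delta_rot": [0,0,0]},{"translation": [-0.3,0,0],"delta_rot": [0,0,0]},{"translation": [-0.5,0,0],"delta_rot": [0,0,0]},{"translation": [-0.8,0,0],"delta_rot": [0,0,0]},{"translation": [-0.8,0,0],"delta_rot": [0,0,0]},{"translation": [0,0,0],"delta_rot": [0,0,0]},{"translation": [0,0,0],"delta_rot": [0,0,0]}]'

```text
clock: 14.62
eef_pos: [559.1, 12.6, 109.0]
eef_rot: [0.618, 0.786, -0.0, -0.0]
wrist_force: [-1.2, 0.0, 0.1]
opening: 1.004
```

Call:
arm_command --moves '[{"translation": [0,0,-1.5],"delta_rot": [0,0,0]},{"translation": [0,0,-2.5],"delta_rot": [0,0,0]},{"translation": [0,0,-3],"delta_rot": [0,0,0]},{"translation": [0,0,-3],"delta_rot": [0,0,0]},{"translation": [-3,-1,0],"delta_rot": [0,0,0]},{"translation": [-3,-2,0],"delta_rot": [0,0,0]},{"translation": [-3,-2,0],"delta_rot": [0,0,0]},{"translation": [-3,-2,0],"delta_rot": [0,0,0]},{"translation": [-3,-2,0],"delta_rot": [0,0,0]},{"translation": [-3,-2,0],"delta_rot": [0,0,0]},{"translation": [-3,-2,0],"delta_rot": [0,0,0]},{"translation": [-3,-2,0],"delta_rot": [0,0,0]}]'

```text
clock: 15.62
eef_pos: [469.8, -256.0, 209.5]
eef_rot: [0.617, 0.787, 0.0, 0.0]
wrist_force: [0.1, -0.4, 0.0]
opening: 1.001
```

Call:
arm_command --moves '[{"translation": [-3,-1,0],"delta_rot": [0,0,0]},{"translation": [-3,-1,0],"delta_rot": [0,0,0]},{"translation": [-3,-1,0],"delta_rot": [0,0,0]},{"translation": [-3,-1,0],"delta_rot": [0,0,0]},{"translation": [0,0,0],"delta_rot": [0,0,0]},{"translation": [0,0,0],"delta_rot": [0,0,0]},{"translation": [0,0,0],"delta_rot": [0,0,0]}]'

```text
clock: 16.2
eef_pos: [460.6, -380.1, 209.0]
eef_rot: [0.617, 0.787, 0.001, -0.0]
wrist_force: [0.5, 1.5, -0.6]
opening: 0.998
```

```bash
python3 look.py 10 top; python3 reg.py 10|head -4; python3 - <<'E'
from h import *
for t in("","10"):
    X,p=cloud("top",f"top{t}.npz");R=rk(X);z=X[...,2];g=(p.max(-1).astype(int)-p.min(-1)<40)
    for nm,m in(("mid",g&(z>101)&(z<114)&(R[...,1]<-30)&(R[...,1]>-220)&(abs(R[...,0])<120)),("reg/top",g&(z>123)&(z<137)&(abs(R[...,0])<110)&(R[...,1]<190)&(R[...,1]>-220)),("tape",(z>38)&(z<50)&(abs(R[...,0]-82)<60)&(abs(R[...,1]+301)<60)),("mug",(z>80)&(z<94)&(X[...,1]>100)&(X[...,0]>700)),("stamp",(z>75)&(z<122)&(R[...,0]>110)&(R[...,1]<-50)&(R[...,1]>-220))):
        m=cv2.morphologyEx(m.astype(np.uint8),cv2.MORPH_OPEN,np.ones((2,2)))>0
        if m.sum()>8:print(t,nm,m.sum(),np.median(z[m]).round(1),[np.round(a,1) for a in cv2.minAreaRect(R[m].astype(np.float32))])
E
```

```text
{'clock': np.float64(16.2), 'eef_pos': array([ 460.622, -380.116,  208.981]), 'eef_rot': array([ 0.617,  0.787,  0.001, -0.   ]), 'wrist_force': array([ 0.514,  1.493, -0.628]), 'torque': array([ 0.053, -0.025,  0.01 ]), 'opening': np.float64(0.998), 'joint_pos': array([ 0.872,  0.445, -0.307,  1.414,  0.133,  1.304,  0.799])}
z 128.77591987509132 y max [178.1 180.5 181.5]
40.0 -94.4 94.7 | 50.0 -94.6 95.4 | 60.0 -94.4 95.0 | 70.0 -94.3 94.9 | 80.0 -94.4 95.3 | 90.0 -94.3 95.6 | 100.0 -94.5 95.4 | 110.0 -93.4 95.5 | 120.0 -94.5 95.5 | 130.0 -94.4 95.2 | 140.0 -94.4 95.5 | 150.0 -94.2 95.0 | 160.0 -94.4 95.4 | 170.0 -94.3 95.1 | 
[(-80, np.float64(181.2)), (-60, np.float64(180.7)), (-40, np.float64(180.7)), (-20, np.float64(181.2)), (0, np.float64(181.1)), (20, np.float64(181.1)), (40, np.float64(180.4)), (60, np.float64(180.9)), (80, np.float64(181.5))]
stop [(-80, np.float64(180.5)), (-60, np.float64(180.3)), (-40, np.float64(180.6)), (-20, np.float64(180.3)), (0, np.float64(180.4)), (20, np.float64(180.0)), (40, np.float64(180.8)), (60, np.float64(180.0)), (80, np.float64(179.4))] -84.43617567033014 85.86719174768344
 mid 326 nan [array([-38.3, -83.4]), array([242.5, 120.2]), np.float64(42.9)]
 reg/top 8119 nan [array([  5.8, -17. ]), array([199.1, 393.8]), np.float64(2.8)]
 tape 559 nan [array([  88.9, -309.8]), array([91.8, 88.7]), np.float64(51.5)]
 mug 353 85.2 [array([220.9, 114.4]), array([78.1, 76.4]), np.float64(20.0)]
 stamp 263 nan [array([ 152.1, -129.5]), array([30.8, 61.3]), np.float64(45.8)]
10 mid 7718 nan [array([nan, nan]), array([nan,  0.]), np.float64(nan)]
10 reg/top 8696 nan [array([  1.6, 107.3]), array([150.3, 196.1]), np.float64(88.7)]
10 tape 549 nan [array([  85.9, -302.9]), array([66.9, 95.5]), np.float64(41.4)]
10 mug 346 85.5 [array([220.8, 113.6]), array([76.9, 78.6]), np.float64(22.8)]
10 stamp 260 nan [array([ 161. , -125.2]), array([41.1, 54.1]), np.float64(75.1)]
```

View pics/top10.png

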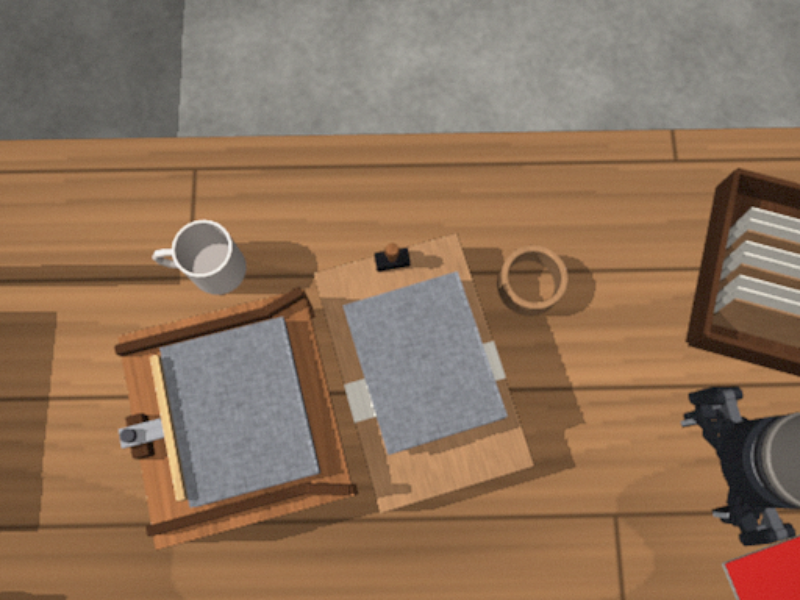

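The picture shows the register square against the stop board, with its near corners at (160,352) and (190,503). The stamp, mug, tape and remaining pile look unmoved, and the gripper is clear at (760,460). Handing in.

```bash
python3 - <<'E'
from rig import job
print(job.close_job())
E
```

```text
the job is handed in; nothing more can be done
None
```

The register is in the rack, pressed home against the stop and let go. I handed the job in at about 16 s; the system gives no verdict.

I pushed it from behind with both open fingertips, slid it off the pile and drifted it onto the rack's centre line. I then felt for the stop in 0.4 mm steps.

**Press:** I pushed with about 12 N for 1 s, then 13.5 to 14.7 N for another second. Sliding friction took about 4.5 N of that, so I estimate 9 to 14 N on the stop. The stop force itself was not measured. The highest wrist reading was about 15 N.

**Last checks, from the top camera after backing off:**
- **Register:** its middle is about 106 mm inside the mouth and within 1 mm of the centre line. It is square to within about 0.01 rad, its top is at about 129 mm (flat on the shelf), and its front edge meets the stop face at about 180 mm.
- **Mug:** its measured position changed by less than 1 mm.
- **Two lower books, stamp and tape:** I judged these unmoved from the pictures only. My numeric fits for them were spoilt by missing depth readings.
- **Gripper:** it is clear of everything.

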